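Load a work block past the gravity catch of a bench stop

ROBOT

A 6-joint arm with a two-finger parallel gripper is mounted at the origin on a cart in front of the work surface, level with it; the furniture and walls round the work are solid. World frame = base frame: x ahead of the robot, y to its left, z up, the work surface at z = 0. Lengths are in m, angles in degrees, forces in N, time in s.
With the tool pointing down it reaches from about 0.375 to 0.9 m from the base axis. Payload 3.1 kg.
Tool frame: the origin (TCP) lies on the centre line of the jaws, within the pads' length; the fingertips stand 25 mm ahead of it and the grasp point (between the pads) lies 6 mm ahead of it; z points along the fingers, y is the line along which they close (so a half turn about z gives the same grasp; the last joint's range is limited). The gripper opens to 87 mm and grips with 3 to 60 N. Pads are 19 mm wide; open, the fingers measure 117 mm over their backs; the gripper's body (75 mm by 190 mm) begins 51 mm behind the grasp point.
Start: joints at [-85.457, 30.224, 82.088, -0, 67.689, -10.227], TCP at [0.159, -0.604, 0.248] pointing down, gripper open.
Joint ranges: [-176.69, 176.69], [-43.24, 126.21], [12.49, 139.97], [-82, 262], [0, 151.66], [-163.58, 163.58]. Speed limits (degrees/s): [159.86, 159.86, 180, 180, 180, 180].

INTERFACE

Orientations are given as a 3x3 rotation matrix whose columns are the frame's x, y, z axes.
In Python, from rig import * gives the robot as it stands.
- The arm moves only by the tool step_arm, never from a script. Its argument "steps" is a list of rows, each a list of 7 numbers: the shift along the tool's x, y, z normalised to -1 to 1, where 1 is 0.3 m, then the turn, a rotation vector about the tool's x, y, z normalised to -1 to 1, where 1 is 45 degrees, then the gripper's target within -1 to 1 (shut at 1, half-way at 0, fully open at -1). A call has 1 to 8 rows; each row is the pose to reach, as a shift and turn from the pose commanded when the call began, along the tool's axes at that moment; what a row does not reach only later rows make up. A row lasts 1/12 s, in which the tool goes at most 41.7 mm and 7.16 degrees, less where a joint would pass 70% of its speed; a pose out of reach is approached as far as the arm can. A call with a number of a shift or a turn outside -1 to 1 is refused whole. A call with a gripper value outside its range is refused whole. The fingers move at their own pace and stop on an object; the grip force is fixed at half the most. Time passes only in rows, so rows that repeat a pose let the fingers close. It gives the time, the measured TCP pose, the force, the opening and the grip force at its end, in the units of the state.
- read_state(): the state, without advancing time (a new reading comes with each control period).
- capture(name): name is "scene" or "top" or "wrist"; returns a dict with "image" (420x560x3 uint8, red, green, blue), "vertical_fov" (degrees; the focal length in pixels is half the picture's height over the tangent of half this angle, whatever the lens; pixels are square), "cx", "cy" (the principal point, pixels), "world_from_camera" (4x4, takes a point from camera to world coordinates); the wrist camera has in their place "T_tool_cam" (4x4, takes a point from camera to tool coordinates, whose origin is the TCP and whose axes are the flange's). Camera axes: x right, y down, z forward; pixel columns grow to the right and rows downward; lengths in m; the calibration is good to about 2 mm. A picture is of the moment at which its call begins: read the wrist's pose just before it. There is no depth.
- hand_in(): hands the job in; it is judged then, once.
The state is a dict: "time_s": time; "joint_positions": joint angles; "qvel": joint speeds; "tau": joint torques, N m; "position": TCP position; "tcp_rot": TCP orientation; "force": force on the tool from outside, world axes, zero at the start; "moment": the same for the moment, N m; "opening": opening from 0.0 (shut) to 1.0 (fully open); "grasp_force": force on a finger pad.
Only numpy, scipy, OpenCV 4.12 (cv2) and the standard library are available. Lean on these libraries where they do the work, as an engineer would, in place of code of your own. Each camera call takes 0.05 s, during which the arm holds its last target. There are 200 camera calls.

TASK

Load the long aluminium block into the steel loading stop: set it down lengthways in the open front of the channel, then slide it along so that its own front edge lifts the hinged catch, until the whole block is past the catch and the catch has dropped fully down behind it. Do not touch the catch with the gripper, leave the flat square block where it lies, and let go of the long block.

Things in the scene. Friction and masses are not known exactly. Their poses are not given: they have to be found in the camera images.
- long_block_center (a point): Centre (half-way up) of the long milled aluminium block with bored holes, loose on the bench, 28 x 70 x 28 mm (x, y, z): its y axis runs along its length, z up; both ends are alike. It weighs about 0.15 kg. Grip it across its 28 mm width at mid-length. Hold it by its upper part: the fingertips should be 8 to 18 mm above its underside, so that they pass over the channel's rails.
- square_block_center (a point): Centre of the other aluminium block, flat and square, 48 x 48 x 16 mm, loose on the bench: a bystander, leave it alone.
- load_stop: Steel loading stop, fixed to the bench; origin on the bench top, x = loading direction, z up. Straight channel along x, open at x = -145 mm, end stop's face at x = +77 mm (27 mm high). Floor 5 mm above the bench, between low rails (inner faces y = -21 and +21 mm, 8 mm thick, tops 10 mm above the bench). Cheeks at x = 100 mm, 57 mm high, carry the hinge of the catch.
- lay_in (a point): Point on the channel's floor (x = -95 mm of the fixture), axes as the fixture's: lay the block in with its centre over it, lengthways along x, clear in front of the catch, then push it along +x. The catch falls once the block has gone more than 127 mm from here; the end stop stops it at 137 mm.
- catch_nose (a point): Foot of the catch's nose (moves with it), 20 mm above the bench at rest, at x = -3 mm: upright rear face here, in front a 30 degree ramp up to 40 mm above the bench at x = -42 mm. The catch is a bar 8 mm wide over the channel's middle, 36 mm above the bench, hinged at the far end. Fingers holding the block (top at 33 mm) across its width pass beside it, 10 mm clear each side.
- catch (a joint): Hinge angle of the catch, rad: 0 = fully down (rests by its own weight of 0.09 kg, no spring), growing as the nose rises; about 0.12 while it rides on the block, when its highest point stays under 75 mm above the bench.
Mind the look-alikes: they are no part of the job. Leave any blue or red look-alike of the part that bears long_block_center alone.

How it is judged (in metres and radians):
On the way:
1. the long block, in the channel, lifts the catch (value of joint catch above 0.07 rad and contact force between long_block and catch above 0.05 N and x of long_block_center in the frame of load_stop between -0.06 and 0.05 m and y of long_block_center in the frame of load_stop between -0.015 and 0.015 m), for 0.1 s.
At the end, for the whole second after the job is handed in: The long block lies flat on the channel's floor between the catch's nose and the end stop (centre 28 to 48 mm along x from the fixture's origin, within 12 mm of the middle line, lengthways within 12 degrees), at rest, and the catch is fully down behind it (below 0.04 rad) (x of long_block_center in the frame of load_stop between 0.028 and 0.048 m and y of long_block_center in the frame of load_stop between -0.012 and 0.012 m and z of long_block_center in the frame of load_stop between 0.014 and 0.024 m and angle between the y axis of long_block_center and the x axis of load_stop, either way round below 0.21 rad and value of joint catch below 0.04 rad and linear speed of long_block below 0.02 m/s); the robot touches nothing.
It fails at once if the gripper touches the catch (more than 2 N) (contact force between the fingers and catch above 2 N).
It fails at once if the square block is disturbed (moved more than 20 mm) (distance of square_block_center from where it was at the start of the episode above 0.02 m).
It also fails if it takes over 42 s, if anything falls off the work surface, if the arm or the gripper's body presses on something with over 40 N, if the wrist force passes 120 N, or if a joint passes its speed limit or range.

## Working session

There is one attempt and no reset: what is moved stays moved. The work goes in short steps, Python scripts to look and compute and a tool call to move; the robot and the scene stay as the last step left them, time stands still between calls to the robot, and variables do not carry over. Pictures are saved under pics/ and viewed, at most 10 in all, crops included, and the job is handed in when it is done.

Besides the shell and the picture viewer there is one more tool, called after "Emit:" as name(argument=value, ...), one argument or row to a line, values as JSON. step_arm: Moves the arm, as the interface text tells. Scaled input: -1 to 1 covers 0.3 m each way for a shift and 45 degrees each way for a turn. Its arguments: {"type":"object","properties":{"steps":{"type":"array"}},"required":["steps"]}

```bash
mkdir -p pics; cat > h.py <<'E'
from rig import *
import numpy as np, cv2
def snap(n,f):
    s=read_state(); c=capture(n); cv2.imwrite('pics/'+f+'.png',c['image'][:,:,::-1])
    if 'T_tool_cam' in c:
        T=np.eye(4);T[:3,:3]=np.array(s['tcp_rot']);T[:3,3]=s['position'];c['world_from_camera']=T@np.array(c['T_tool_cam'])
    np.save('pics/'+f+'.npy',c,allow_pickle=True); return c
def load(f): return np.load('pics/'+f+'.npy',allow_pickle=True).item()
def ray(c,u,v):
    f=c['image'].shape[0]/2/np.tan(np.radians(c['vertical_fov'])/2)
    M=np.array(c['world_from_camera']); d=M[:3,:3]@np.array([(u-c['cx'])/f,(v-c['cy'])/f,1]); return M[:3,3],d
def onz(c,u,v,z):
    o,d=ray(c,u,v); return o+d*(z-o[2])/d[2]
E
python3 - <<'E'
from h import *
a=snap('scene','s1');b=snap('top','t1')
for c in(a,b):print(c['vertical_fov'],np.round(c['world_from_camera'],3))
print(read_state())
E
```

```text
50.039791262701385 [[ 0.822 -0.295  0.487  0.027]
 [-0.569 -0.409  0.714 -0.965]
 [-0.012 -0.864 -0.504  0.61 ]
 [ 0.     0.     0.     1.   ]]
52.45161221455007 [[ 0.011 -0.996  0.084  0.466]
 [-1.    -0.009  0.024 -0.204]
 [-0.023 -0.084 -0.996  1.271]
 [ 0.     0.     0.     1.   ]]
{'time_s': 0.1, 'joint_positions': array([-8.54564377e+01,  3.02752796e+01,  8.21476382e+01, -2.84659081e-03,
        6.76875897e+01, -1.02280195e+01]), 'qvel': array([ 0.00899679, -0.04471852, -0.2009058 , -0.00333852,  0.00617308,
       -0.00036858]), 'tau': array([-3.04273672e-04, -4.40986955e+01, -1.77150661e+01,  6.34940690e-02,
        5.33922378e-02, -4.86449528e-05]), 'position': array([ 0.15931441, -0.60374178,  0.24665964]), 'tcp_rot': array([[ 9.66945177e-01,  2.54984283e-01, -1.98605272e-04],
       [ 2.54984187e-01, -9.66943319e-01,  1.91901396e-03],
       [ 2.97278358e-04, -1.90622249e-03, -9.99998139e-01]]), 'force': array([ 0.06336604, -0.32727766, -0.71198379]), 'moment': array([ 0.00170818,  0.01311225, -0.01853008]), 'grasp_force': 0.0, 'opening': 1.0024459234064622}
```

View pics/t1.png

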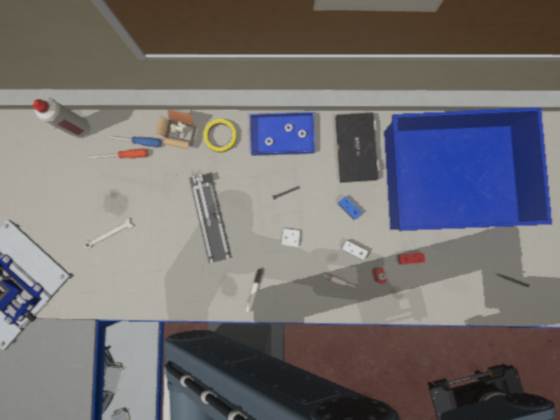

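View pics/s1.png

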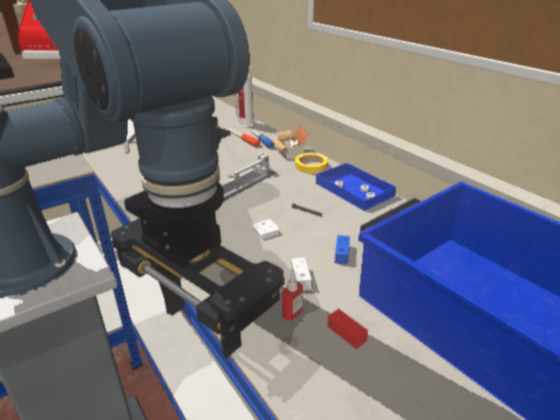

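Top view: long block at (355,249), square block at (291,237), the stop from about (205,175) to (217,260), blue and red look-alikes at (349,207) and (411,258). Enlarging the top view.

```bash
python3 - <<'E'
from h import *
c=load('t1');im=c['image'][:,:,::-1]
A=cv2.resize(im[160:275,180:250],None,fx=5,fy=5,interpolation=cv2.INTER_CUBIC);B=cv2.resize(im[160:275,330:420],None,fx=5,fy=5,interpolation=cv2.INTER_CUBIC)
cv2.imwrite('pics/tc.png',np.hstack([A,B]))
for n,(u,v,z) in dict(long=(355,249,.028),sq=(291,237,.016),hinge=(205,175,.05),open=(217,260,.01)).items():print(n,onz(c,u,v,z).round(3))
E
```

```text
long [ 0.464 -0.392  0.028]
sq [ 0.497 -0.207  0.016]
hinge [0.673 0.045 0.05 ]
open [0.427 0.011 0.01 ]
```

View pics/tc.png

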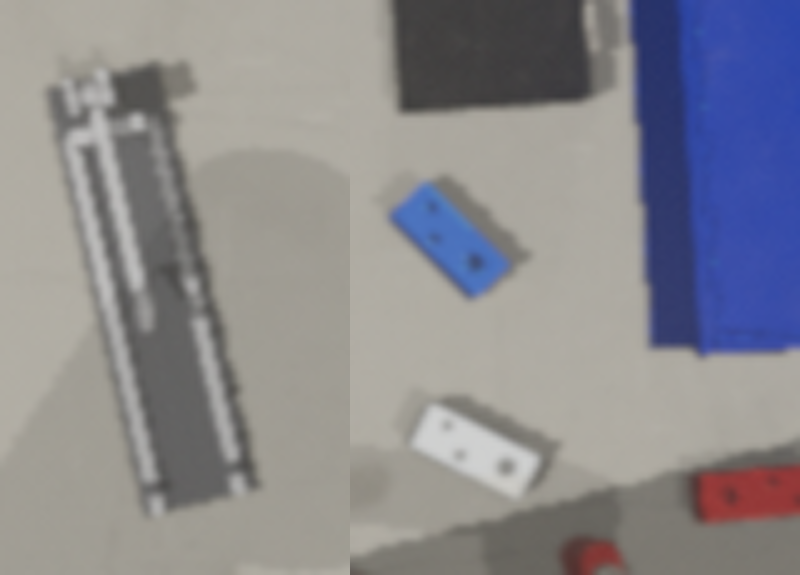

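The crop shows the catch bar hinged at the far end (+x), the channel mouth toward the robot, and the block's white top face clear.

```bash
python3 - <<'E'
from h import *
c=load('t1');im=c['image']
m=((im.min(2)>195)*255).astype(np.uint8)
for k in cv2.findContours(m,0,2)[0]:
    if cv2.contourArea(k)>60:
        r=cv2.minAreaRect(k); u=r[0]
        if 270<u[0]<380 and 220<u[1]<265:
            P=[onz(c,*p,.028)[:2] for p in cv2.boxPoints(r)];print(np.mean(P,0),[ (round(np.linalg.norm(P[i]-P[i-1]),4),np.degrees(np.arctan2(*(P[i]-P[i-1])[::-1])).round(1)) for i in range(2)])
for u,v in[(75,145),(155,500),(240,485),(195,290),(147,515),(258,488)]:print(onz(c,180+u/5,160+v/5,.01).round(4))
E
```

```text
[ 0.46124344 -0.39108088] [(np.float64(0.064), np.float64(64.0)), (np.float64(0.0234), np.float64(-26.5))]
[ 0.4957408  -0.20509791] [(np.float64(0.0422), np.float64(83.5)), (np.float64(0.044), np.float64(-6.5))]
[0.6373 0.0821 0.01  ]
[0.4263 0.0287 0.01  ]
[ 0.4357 -0.0215  0.01  ]
[0.5509 0.0079 0.01  ]
[0.4175 0.0332 0.01  ]
[ 0.4341 -0.0322  0.01  ]
```

Emit:
step_arm(
  steps=[
    [0.125,-0.045,0,0,0,-0.13,-1],
    [0.25,-0.09,0,0,0,-0.26,-1],
    [0.375,-0.14,0,0,0,-0.4,-1],
    [0.5,-0.185,0,0,0,-0.53,-1],
    [0.625,-0.23,0,0,0,-0.66,-1],
    [0.75,-0.28,0,0,0,-0.8,-1],
    [0.875,-0.325,0,0,0,-0.93,-1],
    [1,-0.37,0,0,0,-1,-1],
  ],
)

```text
time_s: 0.77
position: [0.4223, -0.4188, 0.2472]
tcp_rot: [[0.5, 0.866, -0.001], [0.866, -0.5, 0.001], [0.0, -0.001, -1.0]]
force: [-0.5, -1.2, -0.5]
opening: 0.998
grasp_force: 0.0
```

Emit:
step_arm(
  steps=[
    [0,0,0,0,0,-0.09,-1],
    [0,0,0,0,0,-0.09,-1],
    [0,0,0,0,0,-0.09,-1],
    [0,0,0,0,0,-0.09,-1],
    [0,0,0,0,0,-0.09,-1],
  ],
)

```text
time_s: 1.18
position: [0.4201, -0.4214, 0.2474]
tcp_rot: [[0.444, 0.896, -0.0], [0.896, -0.444, 0.0], [-0.0, -0.0, -1.0]]
force: [-1.3, 0.4, -0.3]
opening: 1.0
grasp_force: 0.0
```

```bash
python3 - <<'E'
from h import *
snap('wrist','w1');s=read_state();print(s['position'],s['tcp_rot'].round(3),s['qvel'].round(2))
E
```

```text
[ 0.42006044 -0.42145301  0.24744338] [[ 0.444  0.896 -0.   ]
 [ 0.896 -0.444  0.   ]
 [ 0.    -0.    -1.   ]] [-0.01 -0.12 -0.06  0.1   0.03 -0.19]
```

View pics/w1.png

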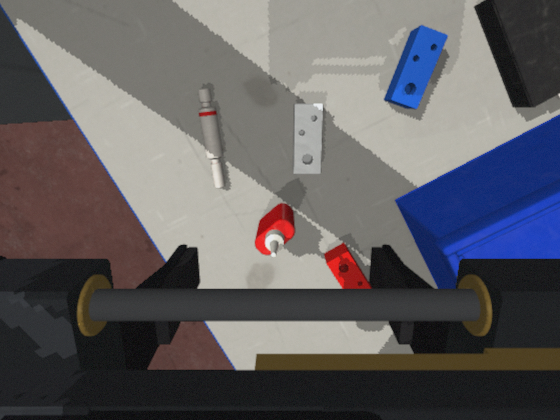

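The wrist view shows the block's top at corners (295,104),(323,103),(321,173),(293,173), with the red bottle upright at (275,230).

```bash
python3 - <<'E'
from h import *
c=load('w1');s=read_state();R=s['tcp_rot']
P=np.array([onz(c,u,v,.028) for u,v in[(295,104),(323,103),(321,173),(293,173)]]);m=P.mean(0)
d=P[0]+P[1]-P[2]-P[3];print(m,np.linalg.norm(d)/2,np.linalg.norm(P[0]-P[1]),np.degrees(np.arctan2(d[1],d[0])),(R.T@(m-s['position'])/.3).round(3))
print('bottle base~',onz(c,290,212,0.0),onz(c,275,235,.05), R.T@(onz(c,290,212,0)-m),R.T@(onz(c,273,252,.07)-m))
E
```

```text
[ 0.46186584 -0.39187223  0.028     ] 0.06880097925662138 0.02737681099068418 63.029459569563535 [0.15  0.081 0.731]
bottle base~ [ 0.40859954 -0.46041757  0.        ] [ 0.39009011 -0.46160518  0.05      ] [-0.08506637 -0.01729723  0.028005  ] [-0.10443329 -0.03489525 -0.04198991]
```

Emit:
step_arm(
  steps=[
    [0.08,0.04,0.05,0,0,0,-1],
    [0.15,0.081,0.15,0,0,0,-1],
    [0.15,0.081,0.27,0,0,0,-1],
    [0.15,0.081,0.38,0,0,0,-1],
    [0.15,0.081,0.49,0,0,0,-1],
    [0.15,0.081,0.58,0,0,0,-1],
    [0.15,0.081,0.65,0,0,0,-1],
    [0.15,0.081,0.7,0,0,0,-1],
  ],
)

```text
time_s: 1.9
position: [0.4612, -0.3909, 0.035]
tcp_rot: [[0.444, 0.896, -0.002], [0.896, -0.444, 0.003], [0.001, -0.003, -1.0]]
force: [-0.4, -0.8, -0.3]
opening: 1.0
grasp_force: 0.0
```

Emit:
step_arm(
  steps=[
    [0,0,0,0,0,0,-1],
    [0,0,0,0,0,0,-1],
    [0,0,0,0,0,0,0.2],
    [0,0,0,0,0,0,0.4],
    [0,0,0,0,0,0,0.6],
    [0,0,0,0,0,0,0.8],
    [0,0,0,0,0,0,1],
    [0,0,0,0,0,0,1],
  ],
)

```text
time_s: 2.57
position: [0.463, -0.391, 0.0381]
tcp_rot: [[0.441, 0.897, 0.001], [0.897, -0.441, -0.001], [-0.0, 0.001, -1.0]]
force: [0.3, -0.4, 0.4]
opening: 0.628
grasp_force: 0.0
```

Emit:
step_arm(
  steps=[
    [0,0,0,0,0,0,1],
    [0,0,0,0,0,0,1],
    [0,0,0,0,0,0,1],
    [0,0,0,0,0,0,1],
  ],
)

```text
time_s: 2.9
position: [0.4626, -0.3906, 0.0375]
tcp_rot: [[0.441, 0.897, -0.001], [0.897, -0.441, 0.0], [0.0, -0.001, -1.0]]
force: [-1.4, 0.5, 0.9]
opening: 0.326
grasp_force: 0.6
```

Emit:
step_arm(
  steps=[
    [0,0,0,0,0,0,1],
    [0,0,0,0,0,0,1],
    [0,0,0,0,0,0,1],
    [0,0,-0.06,0,0,0,1],
    [0,0,-0.16,0,0,0,1],
    [0,0,-0.27,0,0,0,1],
    [0,0,-0.38,0,0,0,1],
    [0,0,-0.5,0,0,0,1],
  ],
)

```text
time_s: 3.57
position: [0.4622, -0.39, 0.1878]
tcp_rot: [[0.441, 0.897, -0.002], [0.897, -0.441, 0.002], [0.001, -0.002, -1.0]]
force: [0.8, -0.8, -1.4]
opening: 0.321
grasp_force: 30.0
```

```bash
python3 - <<'E'
from h import *
s=read_state();R=s['tcp_rot'];print(s['position'],s['grasp_force'],s['opening'])
# aim: viewpoint with TCP over lay_in minus 40 mm
a=np.radians(14.2);t=np.array([.4258,.0005,0])+.0*np.array([np.cos(a),np.sin(a),0]);t[2]=s['position'][2]
print((R.T@(t-s['position'])/.3).round(3), 14.2-np.degrees(np.arctan2(R[1,0],R[0,0])))
E
```

```text
[ 0.46217652 -0.39004717  0.18779118] 29.99787926673889 0.3208023747440979
[ 1.115 -0.683  0.003] -49.61429471251553
```

Emit:
step_arm(
  steps=[
    [0.09,-0.055,0,0,0,0.12,1],
    [0.18,-0.11,0,0,0,0.25,1],
    [0.28,-0.17,0,0,0,0.38,1],
    [0.38,-0.23,0,0,0,0.5,1],
    [0.48,-0.29,0,0,0,0.63,1],
    [0.58,-0.35,0,0,0,0.76,1],
    [0.68,-0.42,0,0,0,0.88,1],
    [0.78,-0.48,0,0,0,1,1],
  ],
)

```text
time_s: 4.23
position: [0.4357, -0.1154, 0.1873]
tcp_rot: [[0.948, 0.318, -0.001], [0.318, -0.948, 0.001], [-0.001, -0.001, -1.0]]
force: [0.5, 0.4, -2.7]
opening: 0.321
grasp_force: 30.0
```

```bash
python3 - <<'E'
from h import *
s=read_state();R=s['tcp_rot']
t=np.array([.4258,.0005,.2]);print(s['position'],(R.T@(t-s['position'])/.3).round(3), 14.2-np.degrees(np.arctan2(R[1,0],R[0,0])))
E
```

```text
[ 0.4357214  -0.11538939  0.18733283] [ 0.091 -0.377 -0.042] -4.315813077317024
```

Emit:
step_arm(
  steps=[
    [0.02,-0.08,-0.01,0,0,0.03,1],
    [0.04,-0.18,-0.02,0,0,0.06,1],
    [0.07,-0.28,-0.03,0,0,0.09,1],
    [0.09,-0.34,-0.04,0,0,0.096,1],
    [0.091,-0.377,-0.042,0,0,0.096,1],
    [0.091,-0.377,-0.042,0,0,0.096,1],
    [0.091,-0.377,-0.042,0,0,0.096,1],
    [0.091,-0.377,-0.042,0,0,0.096,1],
  ],
)

```text
time_s: 4.9
position: [0.4266, -0.0024, 0.2]
tcp_rot: [[0.968, 0.25, 0.0], [0.25, -0.968, -0.001], [0.0, 0.001, -1.0]]
force: [0.3, 0.1, -2.2]
opening: 0.318
grasp_force: 30.0
```

```bash
python3 - <<'E'
from h import *
snap('wrist','w2');s=read_state();print(s['position'],s['tcp_rot'].round(3))
E
```

```text
[ 0.42668235 -0.00261352  0.20004327] [[ 0.968  0.249  0.   ]
 [ 0.249 -0.968 -0.   ]
 [ 0.     0.001 -1.   ]]
```

View pics/w2.png

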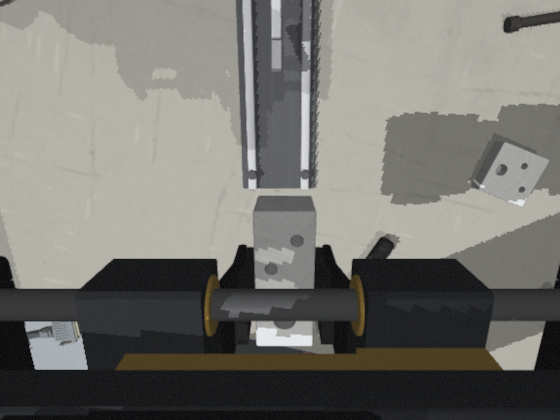

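Channel mouth in view: near corners about (243,188) and (316,188), rails running up to the top edge; catch nose around (276,65). I'll zoom to get the rail edges.

```bash
python3 - <<'E'
from h import *
c=load('w2');im=c['image']
cv2.imwrite('pics/wc.png',cv2.resize(im[0:205,225:335,::-1],None,fx=2.9,fy=2.9,interpolation=cv2.INTER_CUBIC))
g=im.mean(2).astype(int)
for v in(20,160):print(v,list(zip(range(236,326),g[v,236:326])).__str__().replace(' ',''))
E
```

```text
20 [(236,np.int64(127)),(237,np.int64(86)),(238,np.int64(81)),(239,np.int64(83)),(240,np.int64(81)),(241,np.int64(81)),(242,np.int64(105)),(243,np.int64(158)),(244,np.int64(187)),(245,np.int64(188)),(246,np.int64(189)),(247,np.int64(189)),(248,np.int64(188)),(249,np.int64(184)),(250,np.int64(169)),(251,np.int64(124)),(252,np.int64(74)),(253,np.int64(54)),(254,np.int64(54)),(255,np.int64(69)),(256,np.int64(83)),(257,np.int64(82)),(258,np.int64(82)),(259,np.int64(81)),(260,np.int64(83)),(261,np.int64(85)),(262,np.int64(85)),(263,np.int64(83)),(264,np.int64(86)),(265,np.int64(82)),(266,np.int64(86)),(267,np.int64(83)),(268,np.int64(84)),(269,np.int64(83)),(270,np.int64(87)),(271,np.int64(139)),(272,np.int64(186)),(273,np.int64(190)),(274,np.int64(188)),(275,np.int64(185)),(276,np.int64(184)),(277,np.int64(185)),(278,np.int64(185)),(279,np.int64(187)),(280,np.int64(163)),(281,np.int64(104)),(282,np.int64(77)),(283,np.int64(83)),(284,np.int64(86)),(285,np.int64(90)),(286,np.int64(98)),(287,np.int64(94)),(288,np.int64(91)),(289,np.int64(98)),(290,np.int64(95)),(291,np.int64(98)),(292,np.in
[... 1726 characters left out ...]
4(100)),(291,np.int64(101)),(292,np.int64(101)),(293,np.int64(98)),(294,np.int64(99)),(295,np.int64(101)),(296,np.int64(100)),(297,np.int64(100)),(298,np.int64(100)),(299,np.int64(96)),(300,np.int64(127)),(301,np.int64(189)),(302,np.int64(217)),(303,np.int64(218)),(304,np.int64(216)),(305,np.int64(213)),(306,np.int64(211)),(307,np.int64(203)),(308,np.int64(168)),(309,np.int64(91)),(310,np.int64(69)),(311,np.int64(85)),(312,np.int64(102)),(313,np.int64(96)),(314,np.int64(83)),(315,np.int64(108)),(316,np.int64(159)),(317,np.int64(177)),(318,np.int64(177)),(319,np.int64(179)),(320,np.int64(178)),(321,np.int64(179)),(322,np.int64(176)),(323,np.int64(176)),(324,np.int64(176)),(325,np.int64(176))]
```

View pics/wc.png

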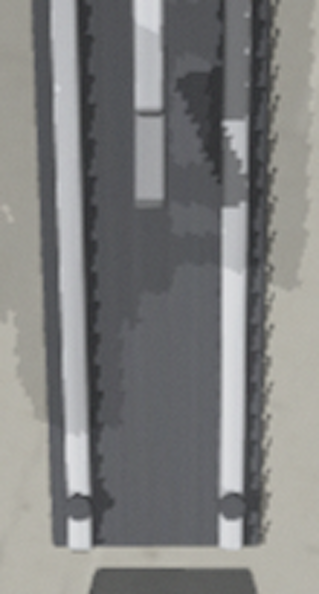

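Crop: rails' near ends at row 189, catch ramp's tip at row ~71 (crop 207), rails straight and nearly vertical.

```bash
python3 - <<'E'
from h import *
c=load('w2');s=read_state();R=s['tcp_rot'];p=s['position']
print([np.round(onz(c,*q,.01)-p,4).dot(R).round(4) for q in[(247.2,160),(308.5,160),(242.6,20),(310.8,20),(277.9,189)]])
A=(onz(c,247.2,160,.01)+onz(c,308.5,160,.01))/2;B=(onz(c,242.6,20,.01)+onz(c,310.8,20,.01))/2
d=(B-A)/np.linalg.norm(B-A);E=onz(c,277.9,189,.01)
o=A+d*((E-A)@d+.145);o[2]=0
print('yaw',np.degrees(np.arctan2(d[1],d[0])),'origin',o, 'ramp tip x',[(onz(c,276.5,71.4,z)-o)@d for z in(.036,.04)])
# block in hand: top at z?
print('tool yaw',np.degrees(np.arctan2(R[1,0],R[0,0])))
zt=p[2]-.0375+.028
for q in[(254,210),(314,210),(258,345),(311,345)]:print('blk',(onz(c,*q,zt)-p).dot(R).round(4))
lay=o-.095*d;lay[2]=p[2];print(((lay-p)@R).round(4),lay)
E
```

```text
[array([ 0.0287, -0.0347,  0.19  ]), array([0.0286, 0.0228, 0.19  ]), array([ 0.147 , -0.0351,  0.19  ]), array([0.147 , 0.0224, 0.1901]), array([ 0.0008, -0.0061,  0.19  ])]
yaw 14.603457484667258 origin [0.56636048 0.0397655  0.        ] ramp tip x [np.float64(-0.04161763264639945), np.float64(-0.04196788313750645)]
tool yaw 14.428438828089421
blk [ 0.0338 -0.0131  0.0095]
blk [0.0338 0.0132 0.0095]
blk [-0.0359 -0.0129  0.0095]
blk [-0.0359  0.0134  0.0095]
[ 0.0508 -0.0059  0.    ] [0.47442956 0.01581336 0.20004327]
```

Emit:
step_arm(
  steps=[
    [0.1,-0.01,0.02,0,0,0,1],
    [0.17,-0.02,0.08,0,0,0,1],
    [0.17,-0.02,0.18,0,0,0,1],
    [0.17,-0.02,0.28,0,0,0,1],
    [0.17,-0.02,0.37,0,0,0,1],
    [0.17,-0.02,0.44,0,0,0,1],
    [0.17,-0.02,0.48,0,0,0,1],
    [0.17,-0.02,0.49,0,0,0,1],
  ],
)

```text
time_s: 5.62
position: [0.4733, 0.016, 0.0507]
tcp_rot: [[0.969, 0.248, -0.004], [0.248, -0.969, 0.001], [-0.004, -0.002, -1.0]]
force: [-0.5, 0.7, -2.5]
opening: 0.314
grasp_force: 30.0
```

Emit:
step_arm(
  steps=[
    [0,0,0,0,0,0,1],
    [0,0,0.01,0,0,0,1],
    [0,0,0.02,0,0,0,1],
    [0,0,0.03,0,0,0,1],
    [0,0,0.03,0,0,0,1],
    [0,0,0.03,0,0,0,1],
  ],
)

```text
time_s: 6.12
position: [0.4743, 0.0171, 0.0445]
tcp_rot: [[0.968, 0.25, 0.001], [0.25, -0.968, -0.0], [0.001, 0.0, -1.0]]
force: [-1.3, -0.1, -2.2]
opening: 0.318
grasp_force: 30.0
```

Emit:
step_arm(
  steps=[
    [0,0,0.006,0,0,0,1],
    [0,0,0.006,0,0,0,1],
    [0,0,0.006,0,0,0,1],
  ],
)

```text
time_s: 6.37
position: [0.4742, 0.0171, 0.0425]
tcp_rot: [[0.968, 0.25, 0.0], [0.25, -0.968, -0.0], [0.0, 0.0, -1.0]]
force: [0.2, -0.3, -2.2]
opening: 0.32
grasp_force: 30.0
```

Emit:
step_arm(
  steps=[
    [0.02,0,0,0,0,0,1],
    [0.05,0,0,0,0,0,1],
    [0.08,0,0,0,0,0,1],
    [0.11,0,0,0,0,0,1],
    [0.14,0,0,0,0,0,1],
    [0.17,0,0,0,0,0,1],
    [0.2,0,0,0,0,0,1],
    [0.2,0,0,0,0,0,1],
  ],
)

```text
time_s: 7.03
position: [0.5351, 0.0325, 0.0426]
tcp_rot: [[0.968, 0.251, 0.004], [0.251, -0.968, -0.0], [0.004, 0.001, -1.0]]
force: [0.5, 1.1, -2.1]
opening: 0.318
grasp_force: 30.0
```

```bash
python3 - <<'E'
from h import *
s=read_state();R=s['tcp_rot'];p=s['position'];a=np.radians(14.6);t=np.array([.56636,.03977,0])+.039*np.array([np.cos(a),np.sin(a),0]);t[2]=p[2]
print(p,s['force'],((t-p)@R/.3).round(3),s['opening'])
snap('wrist','w3')
E
```

```text
[0.53507734 0.03249902 0.04257262] [ 0.46199785  1.09272734 -2.13774072] [0.237 0.003 0.001] 0.3180769643647858
```

View pics/w3.png

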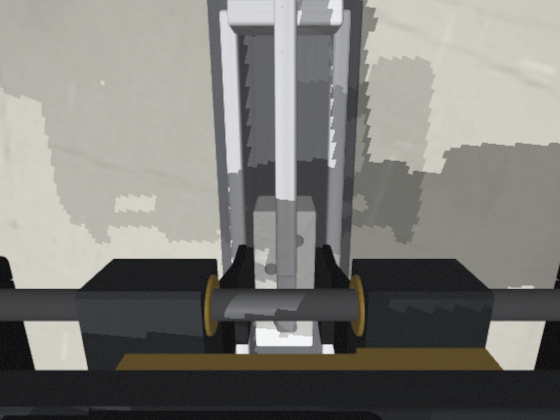

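The block sits centred under the raised catch bar (about column 286), with the rails symmetric on both sides. I'll carry on.

Emit:
step_arm(
  steps=[
    [0.03,0,0,0,0,0,1],
    [0.06,0,0,0,0,0,1],
    [0.09,0,0,0,0,0,1],
    [0.12,0,0,0,0,0,1],
    [0.15,0.003,0,0,0,0,1],
    [0.18,0.003,0,0,0,0,1],
    [0.21,0.003,0,0,0,0,1],
    [0.237,0.003,0,0,0,0,1],
  ],
)

```text
time_s: 7.75
position: [0.6019, 0.0493, 0.0425]
tcp_rot: [[0.968, 0.25, -0.0], [0.25, -0.968, -0.0], [-0.0, -0.0, -1.0]]
force: [-2.4, -1.0, 3.7]
opening: 0.319
grasp_force: 30.0
```

Emit:
step_arm(
  steps=[
    [0,0,0,0,0,0,1],
    [0,0,0,0,0,0,1],
    [0,0,0,0,0,0,1],
    [0,0,0,0,0,0,1],
  ],
)

```text
time_s: 8.08
position: [0.6021, 0.049, 0.0425]
tcp_rot: [[0.968, 0.25, 0.002], [0.25, -0.968, -0.0], [0.002, 0.001, -1.0]]
force: [1.1, -0.3, 0.9]
opening: 0.317
grasp_force: 30.0
```

```bash
python3 - <<'E'
from h import *
s=read_state();R=s['tcp_rot'];p=s['position'];a=np.radians(14.6);d=np.array([np.cos(a),np.sin(a),0])
q=p-np.array([.56636,.03977,0]);print(p,s['force'],q@d,q@[-d[1],d[0],0])
snap('wrist','w4')
E
```

```text
[0.60212688 0.0490052  0.04251789] [ 1.14739832 -0.26785829  0.8858313 ] 0.03693985043078602 -7.87481402960868e-05
```

View pics/w4.png

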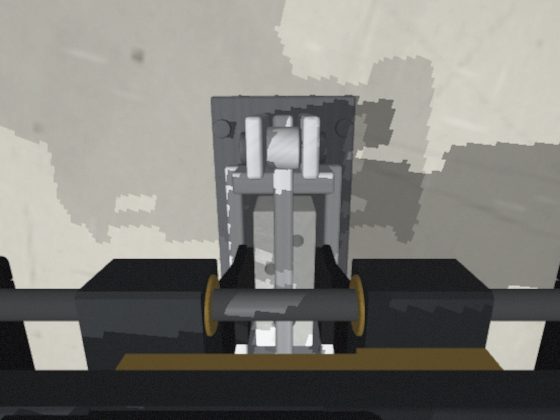

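Emit:
step_arm(
  steps=[
    [0.004,0,0,0,0,0,1],
    [0.008,0,0,0,0,0,1],
    [0.008,0,0,0,0,0,1],
    [0.008,0,0,0,0,0,1],
    [0.008,0,0,0,0,0,0],
    [0.008,0,0,0,0,0,0],
    [0.008,0,0,0,0,0,-0.5],
    [0.008,0,0,0,0,0,-0.5],
  ],
)

```text
time_s: 8.8
position: [0.6034, 0.0499, 0.042]
tcp_rot: [[0.968, 0.25, -0.0], [0.25, -0.968, 0.0], [-0.0, -0.0, -1.0]]
force: [0.3, -0.1, -0.1]
opening: 0.534
grasp_force: 0.0
```

Emit:
step_arm(
  steps=[
    [0,0,0,0,0,0,-0.5],
    [0,0,0,0,0,0,-0.5],
    [0,0,-0.03,0,0,0,-0.5],
    [0,0,-0.1,0,0,0,-0.5],
    [0,0,-0.2,0,0,0,-0.5],
    [0,0,-0.32,0,0,0,-0.5],
    [0,0,-0.44,0,0,0,-0.5],
    [0,0,-0.55,0,0,0,-0.5],
  ],
)

```text
time_s: 9.47
position: [0.6035, 0.0498, 0.21]
tcp_rot: [[0.968, 0.25, 0.001], [0.25, -0.968, -0.0], [0.001, 0.0, -1.0]]
force: [0.1, 0.2, -0.1]
opening: 0.751
grasp_force: 0.0
```

Emit:
step_arm(
  steps=[
    [-0.1,0,0,0,0,0,-0.5],
    [-0.23,0,0,0,0,0,-0.5],
    [-0.35,0,0,0,0,0,-0.5],
    [-0.45,0,0,0,0,0,-0.5],
    [-0.5,0,0,0,0,0,-0.5],
    [-0.5,0,0,0,0,0,-0.5],
    [-0.5,0,0,0,0,0,-0.5],
    [-0.5,0,0,0,0,0,-0.5],
  ],
)

```text
time_s: 10.13
position: [0.46, 0.0119, 0.2081]
tcp_rot: [[0.968, 0.25, 0.003], [0.25, -0.968, -0.001], [0.003, 0.001, -1.0]]
force: [0.3, 0.1, 0.4]
opening: 0.75
grasp_force: 0.0
```

```bash
python3 - <<'E'
from h import *
s=read_state();print(s['position'],s['force'],s['opening'])
c=snap('wrist','w5');im=c['image']
cv2.imwrite('pics/w5c.png',cv2.resize(im[0:250,180:380,::-1],None,fx=2.4,fy=2.4,interpolation=cv2.INTER_CUBIC))
E
```

```text
[0.4600334  0.01190339 0.20811602] [0.34038491 0.11456648 0.41641753] 0.7502254601233654
```

View pics/w5c.png

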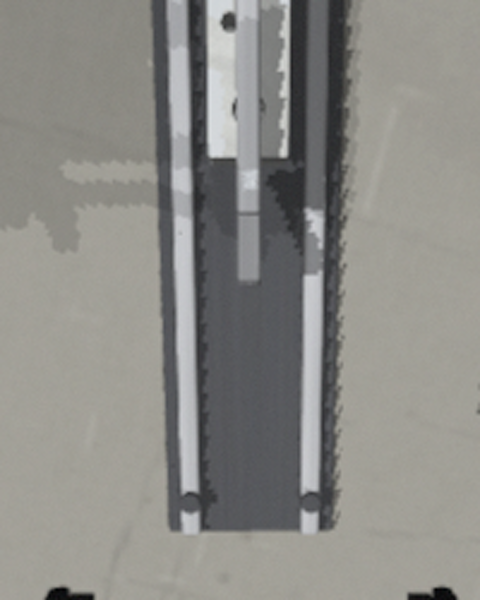

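The crop shows the block centred in the channel, its rear edge at crop row 158 behind the nose; ramp tip at row 283. Checking with numbers.

```bash
python3 - <<'E'
from h import *
c=load('w5');a=np.radians(14.6);d=np.array([np.cos(a),np.sin(a),0]);o=np.array([.56636,.03977,0])
f=lambda u,v,z:((onz(c,180+u/2.4,v/2.4,z)-o)@d).round(4)
print('rear',f(248,158,.033),'tip',f(248,283,.04),'mouth',f(248,533,.01))
w=[np.linalg.norm(onz(c,180+238.0/2.4,260/2.4,z)-onz(c,180+260/2.4,260/2.4,z)) for z in(.04,.053)];print(w)
E
```

```text
rear 0.0001 tip -0.0417 mouth -0.1448
[np.float64(0.007711046262983303), np.float64(0.007383220760515536)]
```

```bash
python3 - <<'E'
from h import *
c=load('w5');a=np.radians(14.6);d=np.array([np.cos(a),np.sin(a),0]);o=np.array([.56636,.03977,0])
f=lambda c,u,v,z:((onz(c,u,v,z)-o)@d).round(4)
print([f(c,283.3,v/2.4,z) for v,z in((283,.057),(213,.04),(213,.037),(213,.057))],'rest crease',f(load('w2'),276.5,38.6,.037))
b=load('s1');n=snap('scene','s2')
for P in[(-.042,0,.04),(0.038,0,.033)]:
    p=o+P[0]*d+[0,0,P[2]];M=np.linalg.inv(n['world_from_camera']);q=M[:3,:3]@p+M[:3,3];F=210/np.tan(np.radians(n['vertical_fov']/2));print(q[:2]/q[2]*F+[n['cx'],n['cy']])
u=slice(130,230);cv2.imwrite('pics/s2c.png',cv2.resize(np.hstack([b['image'][130:220,200:290,::-1],n['image'][130:220,200:290,::-1]]),None,fx=4.4,fy=4.4,interpolation=cv2.INTER_CUBIC))
E
```

```text
[np.float64(-0.0412), np.float64(-0.0183), np.float64(-0.0182), np.float64(-0.0191)] rest crease -0.0177
[228.62974578 176.89561763]
[249.10116352 169.1483712 ]
```

View pics/s2c.png

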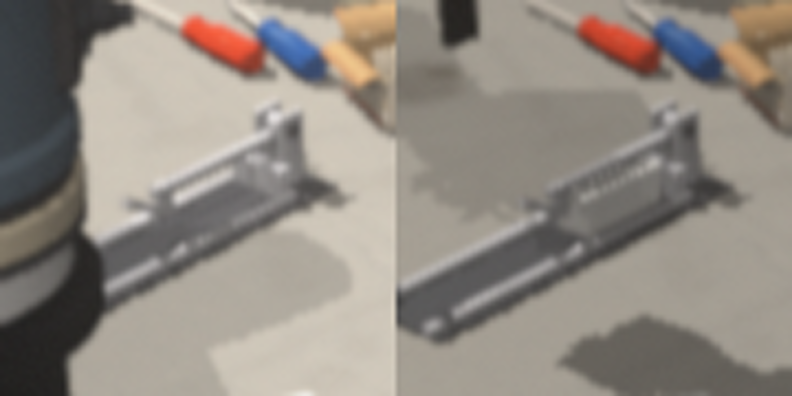

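The before and after views match: the catch bar is at the same angle, from about (265,140) to (155,193), so it is fully down with the block behind the nose.

```bash
python3 -c "
from rig import *
print(hand_in())"
```

```text
the job is handed in; nothing more can be done
None
```

I loaded the long block past the catch, let go of it and handed the job in. By the cameras the catch is down behind it and the block's centre is about 35 mm along the fixture (allowed 28 to 48 mm); `hand_in()` gave no verdict.

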